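# Pack the incubator carrier and leave the look-alikes

## Robot

A 6-joint arm with a two-finger parallel gripper is mounted at the origin on a cart in front of the work surface, level with it; the furniture and walls round the work are solid. World frame = base frame: x ahead of the robot, y to its left, z up, the work surface at z = 0. Lengths are in m, angles in degrees, forces in N, time in s.
With the tool pointing down it reaches from about 0.325 to 0.85 m from the base axis. Payload 4.4 kg.
Tool frame: the origin (TCP) lies at the very end of the fingers, on their centre line; the grasp point (between the pads) lies 19 mm behind it; z points along the fingers, y is the line along which they close (so a half turn about z gives the same grasp; the last joint's range is limited). The gripper opens to 94 mm and grips with 3 to 60 N. Pads are 16 mm wide; open, the fingers measure 119 mm over their backs; the gripper's body (75 mm by 177 mm) begins 78 mm behind the grasp point.
Start: joints at [68.669, 11.837, 88.321, -0, 79.842, -8.623], TCP at [0.127, 0.561, 0.205] pointing down, gripper open.
Joint ranges: [-156.59, 156.59], [-49.26, 127.26], [12.9, 141.05], [-63.56, 243.56], [4.71, 150.69], [-161.64, 161.64]. Speed limits (degrees/s): [159.86, 159.86, 180, 180, 180, 180].

## Interface

Orientations are given as [roll, pitch, yaw] about the fixed x, y, z axes, in that order (R = Rz(yaw) Ry(pitch) Rx(roll)).
In Python, from cell import monitor, imaging, order gives the robot as it stands.
- The arm moves only by the tool jog_arm, never from a script. Its argument "rows" is a list of rows, each an object with "twist": the turn, a rotation vector about the tool's x, y, z in rad, a list of three; "dp": the shift along the tool's x, y, z in mm, a list of three; "gripper": the finger opening in mm, from 0 to 94. A call has 1 to 8 rows; each row shifts and turns the commanded pose from where the row before left it, along the tool's axes as they then stand; what a row does not reach is not made up. A row lasts 1/10 s, in which the tool goes at most 50 mm and 8.59 degrees, less where a joint would pass 70% of its speed; a pose out of reach is approached as far as the arm can. A call with a gripper value outside its range is refused whole. The fingers move at their own pace and stop on an object; "squeeze" is the grip in N (left out, the last holds). Time passes only in rows, so rows that do not move let the fingers close. It gives the time, the measured TCP pose, the force, the opening and the grip force at its end, in the units of the state.
- monitor.get_state(): the state, without advancing time (a new reading comes with each control period).
- imaging.read_camera(name): name is "side" or "top"; returns a dict with "color" (384x512x3 uint8, red, green, blue), "fx", "fy", "cx", "cy" (pixels), "eye" and "rotation" of the camera in the world. Camera axes: x right, y down, z forward; pixel columns grow to the right and rows downward; lengths in m; the calibration is good to about 2 mm. A picture is of the moment at which its call begins. There is no depth.
- order.sign_off(): hands the job in; it is judged then, once.
The state is a dict: "time_s": time; "q": joint angles; "qd": joint speeds; "effort": joint torques, N m; "position": TCP position; "eef_rot": TCP orientation; "ft_force": force on the tool from outside, world axes, zero at the start; "wrist_torque": the same for the moment, N m; "gripper_width": finger opening in m; "grasp_force": force on a finger pad.
Only numpy, scipy, OpenCV 4.12 (cv2) and the standard library are available. Lean on these libraries where they do the work, as an engineer would, in place of code of your own. Each camera call takes 0.05 s, during which the arm holds its last target. There are 200 camera calls.

## Task

Pack the incubator carrier: the large and the small pink dish, both with a blue pen mark on the lid, and the brown bottle with the white cap each go into the insert whose recess is made for it, seated on the recess floor, dishes level and bottle upright. The brown bottle with the dark cap was left in the carrier by mistake: it stays at the bench, standing on its blue drip saucer. Leave the unmarked colourless dish and the milky-white bottle where they are, and do not tip or drop anything.

Things in the scene. Friction and masses are not known exactly. Their poses are not given: they have to be found in the camera images.
- large_dish: The large culture dish: a round shallow dish, clear lid on, pale pink inside, a small blue pen mark in the middle of its lid, about 62 mm across (grip width 60 mm) and 13 mm high, loose. Origin: centre of its underside; z up. Grip it across the rim, anywhere round it.
- small_dish: The small pink culture dish: like the large one, pale pink with a blue pen mark, but about 38 mm across (grip width 36 mm) and 13 mm high, loose. Origin: centre of its underside; z up.
- pale_dish: An unmarked, nearly colourless dish with its lid on (no pen mark), 52 mm across, 12 mm high, loose. It does not belong in the carrier and stays where it is. (Another one of its kind lies on the microscope's stage and has no part in the job.) Origin: centre of its underside.
- medium_bottle: The medium bottle: small round bottle with brown (amber) body, white label and WHITE cap, loose, standing. Body 24 mm across and 44 mm high, cap 18 mm across above it, 55 mm in all. Origin: centre of its underside; z up. Grip it across the body.
- oil_bottle: The oil bottle: same shape and brown body as the medium bottle (24 mm across, body 44 mm high, 55 mm in all) but with a DARK blue cap; loose. At the start it stands in the bottle insert of the carrier. Origin: centre of its underside; z up.
- white_bottle: A small milky-white bottle (pale body, white cap; 24 mm across, 55 mm high), loose, standing. It does not belong in the carrier and stays where it is. Origin: centre of its underside.
- insert_large: Fixed white insert in the carrier, 83 x 83 x 12 mm, with the WIDEST round recess, 78 mm across, 4 mm deep, grey-floored. Origin: centre of its underside, 4 mm above the bench; recess floor 8 mm above the origin; z up. Place of the large pink dish. The carrier is an aluminium pan, 262 x 94 mm, rim 12 mm high, that holds three such inserts in a row side by side (centres 84 mm apart) in any sequence.
- insert_small: Fixed white insert in the carrier, 83 x 83 x 12 mm, with the MIDDLE-sized round recess, 54 mm across, 4 mm deep, grey-floored. Origin: centre of its underside, 4 mm above the bench; recess floor 8 mm above the origin; z up. Place of the small pink dish.
- insert_bottle: Fixed white insert in the carrier, 83 x 83 x 12 mm, with the NARROWEST round recess, 40 mm across, 9 mm deep, grey-floored. Origin: centre of its underside, 4 mm above the bench; recess floor 3 mm above the origin; z up. Place of the medium bottle; at the start the oil bottle stands in it.
- saucer: Blue round drip saucer of the oil bottle, fixed on the bench: 62 mm across, 6 mm high, flat floor 46 mm across, 3 mm above the origin (centre of its underside). A photometer and the side cupboard near by are 83 mm high; the free lanes beside them run 30 degrees to the left of straight ahead, so fingers that close along that line have most room.

How it is judged (in metres and radians):
At the end, for the whole second after the job is handed in: Both pink dishes level and the white-capped brown bottle upright on the recess floors of their own inserts (within 12 mm of the middle, 2.5 mm in height); dark-capped bottle upright within 16 mm of the saucer's middle; colourless dish and white bottle within 20 mm of their starts; all at rest (horizontal distance between large_dish and insert_large below 0.012 m and z of large_dish in the frame of insert_large between 0.006 and 0.0105 m and angle between each of large_dish, small_dish's own z axis and vertical below 0.06 rad and linear speed of each of large_dish, small_dish, medium_bottle, oil_bottle below 0.01 m/s and angular speed of each of large_dish, small_dish, medium_bottle, oil_bottle below 0.1 rad/s and horizontal distance between small_dish and insert_small below 0.012 m and z of small_dish in the frame of insert_small between 0.006 and 0.0105 m and horizontal distance between medium_bottle and insert_bottle below 0.012 m and z of medium_bottle in the frame of insert_bottle between 0.001 and 0.0065 m and angle between each of medium_bottle, oil_bottle, pale_dish, white_bottle's own z axis and vertical below 0.1 rad and horizontal distance between oil_bottle and saucer below 0.016 m and z of oil_bottle in the frame of saucer between 0.001 and 0.0065 m and distance of each of pale_dish, white_bottle from where it was at the start of the episode below 0.02 m); the robot touches nothing.
It fails at once if the colourless dish or the white bottle is moved more than 25 mm or knocked over (distance of any of pale_dish, white_bottle from where it was at the start of the episode above 0.025 m or angle between white_bottle's own z axis and vertical above 0.6 rad).
It fails at once if a culture dish or a bottle is tipped more than about 35 degrees (angle between any of large_dish, small_dish, medium_bottle, oil_bottle's own z axis and vertical above 0.6 rad).
It fails at once if a dish or bottle is dropped: it falls free of the fingers at more than 0.7 m/s (a fall of 25 mm) ((contact force between the fingers and large_dish below 0.01 N and linear speed of large_dish above 0.7 m/s) or (contact force between the fingers and small_dish below 0.01 N and linear speed of small_dish above 0.7 m/s) or (contact force between the fingers and medium_bottle below 0.01 N and linear speed of medium_bottle above 0.7 m/s) or (contact force between the fingers and oil_bottle below 0.01 N and linear speed of oil_bottle above 0.7 m/s)).
It also fails if it takes over 102 s, if anything falls off the work surface, if the arm or the gripper's body presses on something with over 40 N, if the wrist force passes 120 N, or if a joint passes its speed limit or range.

## Working session

There is one attempt and no reset: what is moved stays moved. The work goes in short steps, Python scripts to look and compute and a tool call to move; the robot and the scene stay as the last step left them, time stands still between calls to the robot, and variables do not carry over. Pictures are saved under pics/ and viewed, at most 14 in all, crops included, and the job is handed in when it is done.

Besides the shell and the picture viewer there is one more tool, called as name(argument=value, ...), one argument or row to a line, values as JSON. jog_arm: Moves the arm, as the interface text tells. Its arguments: {"type":"object","properties":{"rows":{"type":"array","items":{"type":"object","properties":{"twist":{"type":"array","items":{"type":"number"}},"dp":{"type":"array","items":{"type":"number"}},"gripper":{"type":"number"}}}},"squeeze":{"type":"number"}},"required":["rows"]}

```bash
mkdir -p pics; cat > h.py <<'E'
import numpy as np, cv2, json
from cell import monitor, imaging, order
def shot(name,fn):
    c=imaging.read_camera(name); cv2.imwrite('pics/'+fn,c['color'][:,:,::-1]); np.savez('pics/'+name+'.npz',**c); return c
def pt(name,u,v,z):
    c=np.load('pics/'+name+'.npz'); d=c['rotation']@np.array([(u-c['cx'])/c['fx'],(v-c['cy'])/c['fy'],1]); e=c['eye']
    return (e+d*(z-e[2])/d[2]).round(4)
def pix(name,p):
    c=np.load('pics/'+name+'.npz'); q=c['rotation'].T@(np.array(p)-c['eye']); return (q[:2]/q[2]*[c['fx'],c['fy']]+[c['cx'],c['cy']]).round(1)
E
python3 - <<'E'
from h import *
import cv2
for n in ('top','side'):
    c=shot(n,n+'0.png'); print(n,c['fx'],c['eye'],c['rotation'].round(3).tolist())
    cv2.imwrite('pics/%s0b.png'%n,cv2.resize(c['color'][:,:,::-1],(800,600),interpolation=cv2.INTER_CUBIC))
s=monitor.get_state();print(s)
E
```

```text
top 469.16149724567686 [0.47971222 0.04675797 1.01427685] [-177.961, -0.12, -91.628]
side 430.6379625640305 [0.30739448 0.83288043 0.33506148] [-109.825, -0.089, -164.645]
{'time_s': 0.1, 'q': array([ 6.86677525e+01,  1.18796536e+01,  8.83964452e+01, -1.12290719e-03,
        7.98413882e+01, -8.62290557e+00]), 'qd': array([-0.19302983, -0.20621452, -0.15231912,  0.01953428, -0.02168627,
       -0.03356831]), 'effort': array([-8.51182049e-04, -3.71865320e+01, -2.82290822e+01,  6.99505303e-02,
        3.12784058e-02, -6.44461056e-05]), 'position': array([0.12625043, 0.56021905, 0.20440548]), 'eef_rot': array([-1.79883675e+02, -1.65224845e-02,  1.67290841e+02]), 'ft_force': array([-0.56499576, -0.3265918 , -0.56646696]), 'wrist_torque': array([ 0.02646177,  0.0514339 , -0.01066745]), 'grasp_force': 0.0, 'gripper_width': 0.09400876805798336}
```

```bash
sed -i "s/c\['rotation'\]/rot(c)/g; 2a from scipy.spatial.transform import Rotation as Ro\ndef rot(c): return Ro.from_euler('xyz',c['rotation'],degrees=True).as_matrix()" h.py; cat h.py; python3 -c "
from h import *
print(pix('top',[.5,0,0]),pix('side',[.5,.2,0]))"
```

```text
import numpy as np, cv2, json
from cell import monitor, imaging, order
from scipy.spatial.transform import Rotation as Ro
def rot(c): return Ro.from_euler('xyz',c['rotation'],degrees=True).as_matrix()
def shot(name,fn):
    c=imaging.read_camera(name); cv2.imwrite('pics/'+fn,c['color'][:,:,::-1]); np.savez('pics/'+name+'.npz',**c); return c
def pt(name,u,v,z):
    c=np.load('pics/'+name+'.npz'); d=rot(c)@np.array([(u-c['cx'])/c['fx'],(v-c['cy'])/c['fy'],1]); e=c['eye']
    return (e+d*(z-e[2])/d[2]).round(4)
def pix(name,p):
    c=np.load('pics/'+name+'.npz'); q=rot(c).T@(np.array(p)-c['eye']); return (q[:2]/q[2]*[c['fx'],c['fy']]+[c['cx'],c['cy']]).round(1)
[280.8 198.5] [247.8 237.9]
```

View pics/top0b.png

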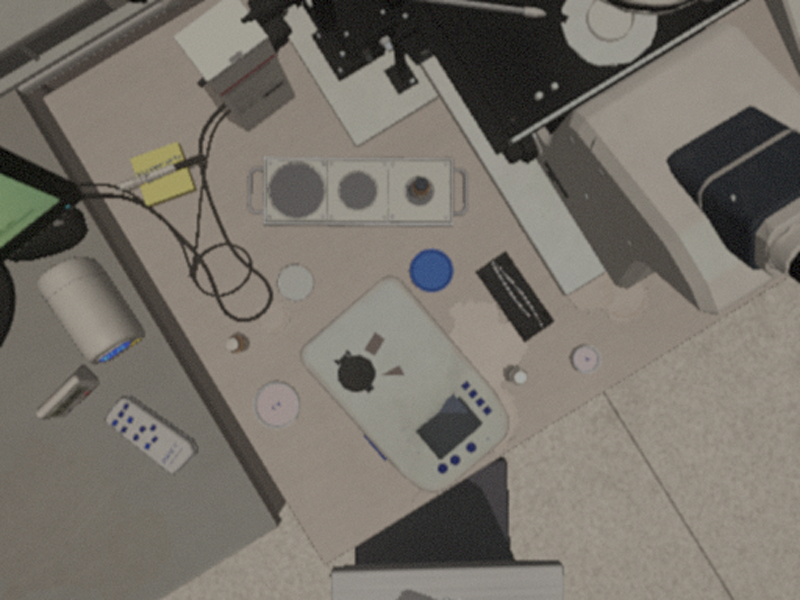

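View pics/side0b.png

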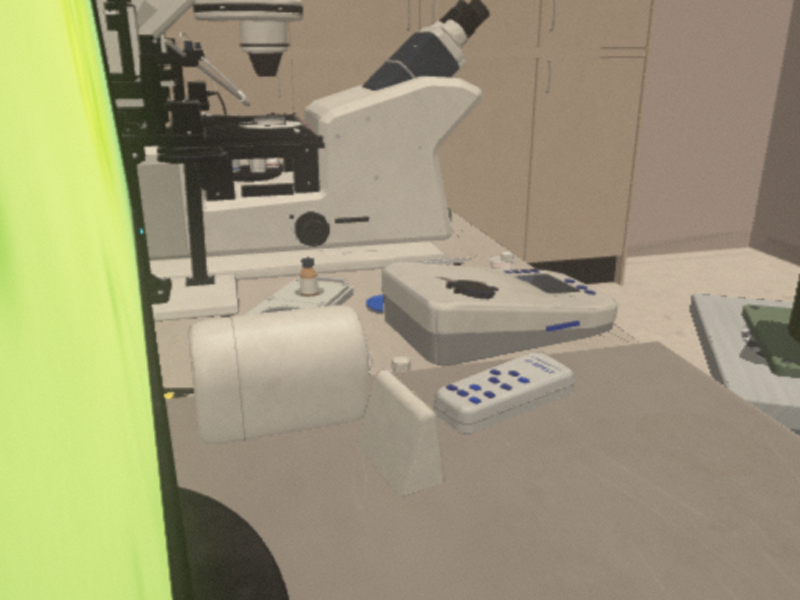

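```bash
python3 - <<'E'
from h import *
im=cv2.imread('pics/top0.png')
def cr(u,v,w,h,s): 
    p=cv2.resize(im[v:v+h,u:u+w],None,fx=s,fy=s,interpolation=cv2.INTER_CUBIC)
    for i in range(0,w,10): cv2.line(p,(i*s,0),(i*s,4 if i%50 else 12),(0,0,255),1)
    for i in range(0,h,10): cv2.line(p,(0,i*s),(4 if i%50 else 12,i*s),(0,0,255),1)
    return p
A=cr(150,90,160,60,5)
B=np.hstack([cr(130,160,80,120,4),cr(250,150,120,120,4)])
B=cr(130,160,80,120,5)
cv2.imwrite('pics/c1.png',A)
C=np.hstack([cr(130,160,80,120,4)[:480],cr(250,150,120,120,4)[:480]])
cv2.imwrite('pics/c2.png',C); print(A.shape,C.shape)
for p in ([.127,.561,.2],[0,0,0],[.325,0,0],[.85,0,0]): print(p,pix('top',p))
E
```

```text
(300, 800, 3) (480, 800, 3)
[0.127, 0.561, 0.2] [-36.3 424.1]
[0, 0, 0] [287.8 433.7]
[0.325, 0, 0] [283.2 279.9]
[0.85, 0, 0] [276.   38.7]
```

View pics/c1.png

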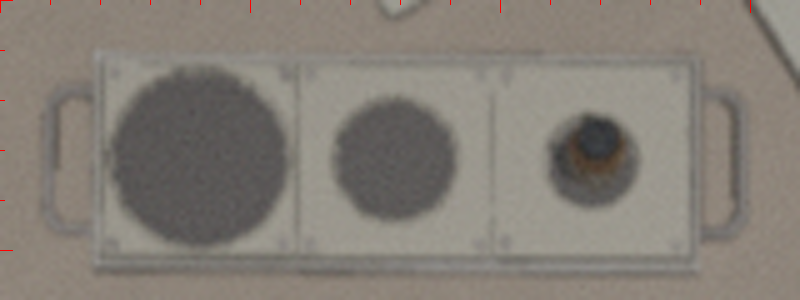

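View pics/c2.png

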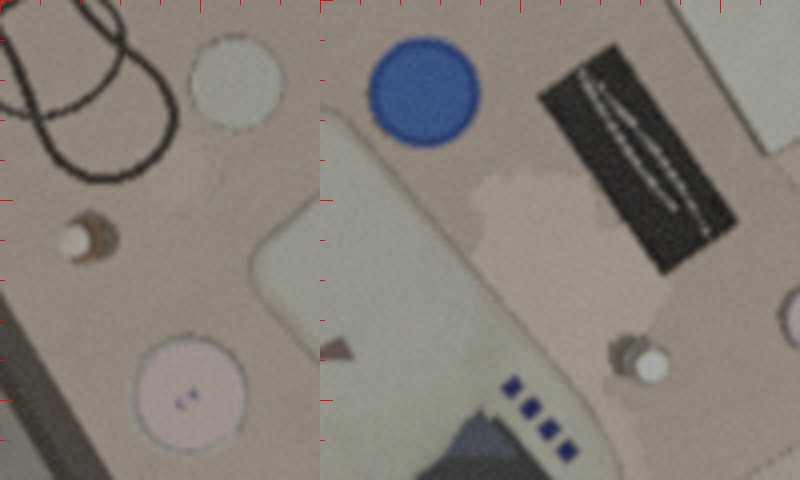

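```bash
python3 - <<'E'
from h import *
L=dict(insL=(189.8,121,.016),insS=(229,121.6,.016),insB=(268.8,122,.016),oil=(270,117.2,.062),med=(148.75,220.2,.055),large=(177.4,258.5,.013),pale=(189,180.5,.012),saucer=(276,173,.006),white=(333,241.5,.055),small=(374.4,229.1,.013),
ph1=(395*.64,278*.64,.083),ph2=(302*.64,352*.64,.083),ph3=(508*.64,420*.64,.07),ph4=(430*.64,490*.64,.07),cup1=(20*.64,90*.64,.083),cup2=(280*.64,522*.64,.083), micro=(570*.64,293*.64,.02),micro2=(440*.64,80*.64,.02),scopecorner=(358*.64,145*.64,.02),boxc=(240*.64,130*.64,.05), scopebody=(715*.64,310*.64,.15),stage=(512*.64,138*.64,.15),cupR=(278*.64,522*.64,0))
for k,v in L.items():
    p=pt('top',*v); print(k,p,np.hypot(p[0],p[1]).round(3))
E
```

```text
insL [0.671  0.1904 0.016 ] 0.697
insS [0.6674 0.1066 0.016 ] 0.676
insB [0.6641 0.0215 0.016 ] 0.664
oil [0.6654 0.0199 0.062 ] 0.666
med [0.4623 0.2732 0.055 ] 0.537
large [0.3786 0.2239 0.013 ] 0.44
pale [0.5438 0.1956 0.012 ] 0.578
saucer [0.5551 0.0089 0.006 ] 0.555
white [ 0.4083 -0.1013  0.055 ] 0.421
small [ 0.4289 -0.1969  0.013 ] 0.472
ph1 [0.5408 0.0582 0.083 ] 0.544
ph2 [0.4503 0.1787 0.083 ] 0.484
ph3 [ 0.3553 -0.0813  0.07  ] 0.364
ph4 [0.2693 0.0212 0.07  ] 0.27
cup1 [0.7959 0.5323 0.083 ] 0.957
cup2 [0.2378 0.2113 0.083 ] 0.318
micro [ 0.5179 -0.1781  0.02  ] 0.548
micro2 [ 0.8152 -0.0103  0.02  ] 0.815
scopecorner [0.7285 0.1045 0.02  ] 0.736
boxc [0.7454 0.2587 0.05  ] 0.789
scopebody [ 0.488  -0.3191  0.15  ] 0.583
stage [ 0.6993 -0.0864  0.15  ] 0.705
cupR [0.2163 0.2287 0.    ] 0.315
```

jog_arm(
  rows=[
    {"twist": [0, 0, 0.1376], "dp": [0, 0, 0], "gripper": 60},
    {"twist": [0, 0, 0.1376], "dp": [0, 0, 0], "gripper": 60},
    {"twist": [0, 0, 0.1376], "dp": [0, 0, 0], "gripper": 60},
    {"twist": [0, 0, 0.1376], "dp": [0, 0, 0], "gripper": 60},
    {"twist": [0, 0, 0.1376], "dp": [0, 0, 0], "gripper": 60},
    {"twist": [0, 0, 0.1376], "dp": [0, 0, 0], "gripper": 60},
    {"twist": [0, 0, 0], "dp": [0, 0, 0], "gripper": 60},
  ],
  squeeze=15,
)

```text
time_s: 0.8
position: [0.1264, 0.5606, 0.2049]
eef_rot: [-180.0, 0.0, 120.0]
ft_force: [-0.9, 0.5, -0.3]
gripper_width: 0.0604
grasp_force: 0.0
```

jog_arm(
  rows=[
    {"dp": [-37, 10, 0], "gripper": 60},
    {"dp": [-37, 10, 0], "gripper": 60},
    {"dp": [-37, 10, 0], "gripper": 60},
    {"dp": [-37, 10, 0], "gripper": 60},
    {"dp": [-37, 10, 0], "gripper": 60},
    {"dp": [-37, 10, 0], "gripper": 60},
    {"dp": [-37, 10, 0], "gripper": 60},
    {"dp": [-37, 10, 0], "gripper": 60},
  ],
)

```text
validation failed for argument at $.ro...
```

jog_arm(
  rows=[
    {"dp": [-37, 10, 0], "gripper": 60},
    {"dp": [-37, 10, 0], "gripper": 60},
    {"dp": [-37, 10, 0], "gripper": 60},
    {"dp": [-37, 10, 0], "gripper": 60},
    {"dp": [-37, 10, 0], "gripper": 60},
    {"dp": [-37, 10, 0], "gripper": 60},
    {"dp": [-37, 10, 0], "gripper": 60},
    {"dp": [-37, 10, 0], "gripper": 60},
  ],
)

```text
validation failed for argument at $.ro...
```

jog_arm(
  rows=[
    {"dp": [-37, 10, 0], "gripper": 60},
    {"dp": [-37, 10, 0], "gripper": 60},
    {"dp": [-37, 10, 0], "gripper": 60},
    {"dp": [-34, 6, 0], "gripper": 60},
    {"dp": [0, 0, 0], "gripper": 60},
    {"dp": [0, 0, 0], "gripper": 60},
  ],
)

```text
validation failed for argument at $.ro...
```

Twist is required in each row.

jog_arm(
  rows=[
    {"twist": [0, 0, 0], "dp": [-37, 10, 0], "gripper": 60},
    {"twist": [0, 0, 0], "dp": [-37, 10, 0], "gripper": 60},
    {"twist": [0, 0, 0], "dp": [-37, 10, 0], "gripper": 60},
    {"twist": [0, 0, 0], "dp": [-37, 10, 0], "gripper": 60},
    {"twist": [0, 0, 0], "dp": [-37, 10, 0], "gripper": 60},
    {"twist": [0, 0, 0], "dp": [-37, 10, 0], "gripper": 60},
    {"twist": [0, 0, 0], "dp": [-37, 10, 0], "gripper": 60},
    {"twist": [0, 0, 0], "dp": [-37, 10, 0], "gripper": 60},
  ],
)

```text
time_s: 1.6
position: [0.3445, 0.3432, 0.2053]
eef_rot: [-180.0, -0.0, 120.2]
ft_force: [-0.2, 1.2, -1.0]
gripper_width: 0.0602
grasp_force: 0.0
```

jog_arm(
  rows=[
    {"twist": [0, 0, 0], "dp": [-37, 10, 0], "gripper": 60},
    {"twist": [0, 0, 0], "dp": [-37, 10, 0], "gripper": 60},
    {"twist": [0, 0, 0], "dp": [-37, 10, 0], "gripper": 60},
    {"twist": [0, 0, 0], "dp": [-37, 10, 0], "gripper": 60},
    {"twist": [0, 0, 0], "dp": [-37, 10, 0], "gripper": 60},
    {"twist": [0, 0, 0], "dp": [-37, 10, 0], "gripper": 60},
    {"twist": [0, 0, 0], "dp": [-37, 10, 0], "gripper": 60},
    {"twist": [0, 0, 0], "dp": [0, 0, 0], "gripper": 60},
  ],
)

```text
time_s: 2.4
position: [0.5365, 0.1518, 0.2051]
eef_rot: [180.0, 0.1, 119.9]
ft_force: [0.5, 0.3, -1.0]
gripper_width: 0.0602
grasp_force: 0.0
```

jog_arm(
  rows=[
    {"twist": [0, 0, 0], "dp": [-35.6, 9.1, 0], "gripper": 60},
    {"twist": [0, 0, 0], "dp": [-35.6, 9.1, 0], "gripper": 60},
    {"twist": [0, 0, 0], "dp": [-35.6, 9.1, 0], "gripper": 60},
    {"twist": [0, 0, 0], "dp": [-35.6, 9.1, 0], "gripper": 60},
    {"twist": [0, 0, 0], "dp": [-35.6, 9.1, 0], "gripper": 60},
    {"twist": [0, 0, 0], "dp": [0, 0, 35], "gripper": 60},
    {"twist": [0, 0, 0], "dp": [0, 0, 35], "gripper": 60},
    {"twist": [0, 0, 0], "dp": [0, 0, 35], "gripper": 60},
  ],
)

```text
time_s: 3.2
position: [0.6619, 0.0243, 0.0992]
eef_rot: [180.0, -0.0, 120.1]
ft_force: [-0.5, -0.3, -0.5]
gripper_width: 0.0601
grasp_force: 0.0
```

jog_arm(
  rows=[
    {"twist": [0, 0, 0], "dp": [0, 0, 10], "gripper": 60},
    {"twist": [0, 0, 0], "dp": [0, 0, 0], "gripper": 60},
    {"twist": [0, 0, 0], "dp": [0, 0, 0], "gripper": 60},
  ],
)

```text
time_s: 3.5
position: [0.6633, 0.0241, 0.0922]
eef_rot: [179.9, 0.1, 120.1]
ft_force: [-0.5, 0.1, 0.5]
gripper_width: 0.0602
grasp_force: 0.0
```

```bash
python3 - <<'E'
from h import *
a=shot('top','t1.png')['color'][:,:,::-1];b=shot('side','s1.png')['color'][:,:,::-1]
A=cv2.resize(a[60:260,120:420],(600,400));B=cv2.resize(b[150:250,140:290],(300,200))
cv2.imwrite('pics/m1.png',np.vstack([np.hstack([cv2.resize(a[80:230,170:370],(400,300)),cv2.resize(b[0:288,50:434],(400,300))])]))
E
```

```text
(no output)
```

View pics/m1.png

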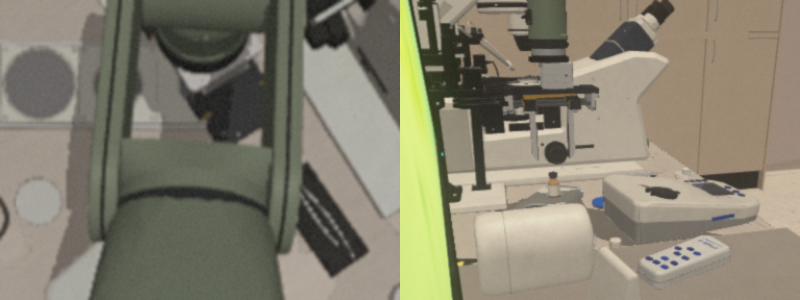

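jog_arm(
  rows=[
    {"twist": [0, 0, 0], "dp": [-4, 0, 35], "gripper": 60},
    {"twist": [0, 0, 0], "dp": [0, 0, 34], "gripper": 60},
    {"twist": [0, 0, 0], "dp": [0, 0, 0], "gripper": 60},
    {"twist": [0, 0, 0], "dp": [0, 0, 0], "gripper": 40},
    {"twist": [0, 0, 0], "dp": [0, 0, 0], "gripper": 30},
    {"twist": [0, 0, 0], "dp": [0, 0, 0], "gripper": 15},
    {"twist": [0, 0, 0], "dp": [0, 0, 0], "gripper": 15},
    {"twist": [0, 0, 0], "dp": [0, 0, 0], "gripper": 15},
  ],
)

```text
time_s: 4.4
position: [0.6651, 0.0203, 0.0227]
eef_rot: [179.9, 0.1, 120.0]
ft_force: [-0.6, -0.2, 2.2]
gripper_width: 0.0235
grasp_force: 11.3
```

jog_arm(
  rows=[
    {"twist": [0, 0, 0], "dp": [0, 0, -15], "gripper": 15},
    {"twist": [0, 0, 0], "dp": [0, 0, -25], "gripper": 15},
    {"twist": [0, 0, 0], "dp": [0, 0, -20], "gripper": 15},
    {"twist": [0, 0, 0], "dp": [11.3, -25.2, 0], "gripper": 15},
    {"twist": [0, 0, 0], "dp": [11.3, -25.2, 0], "gripper": 15},
    {"twist": [0, 0, 0], "dp": [11.3, -25.2, 0], "gripper": 15},
    {"twist": [0, 0, 0], "dp": [11.3, -25.2, 0], "gripper": 15},
    {"twist": [0, 0, 0], "dp": [0, 0, 0], "gripper": 15},
  ],
)

```text
time_s: 5.2
position: [0.5505, 0.0093, 0.0814]
eef_rot: [-179.8, -0.1, 120.0]
ft_force: [0.5, 0.2, 0.1]
gripper_width: 0.0235
grasp_force: 15.0
```

jog_arm(
  rows=[
    {"twist": [0, 0, 0], "dp": [0, 0, 0], "gripper": 15},
    {"twist": [0, 0, 0], "dp": [0, 0, 0], "gripper": 15},
  ],
)

```text
time_s: 5.4
position: [0.5561, 0.0089, 0.0826]
eef_rot: [179.9, 0.1, 120.0]
ft_force: [0.9, 0.5, 0.2]
gripper_width: 0.0234
grasp_force: 15.0
```

```bash
python3 - <<'E'
from h import *
a=shot('top','t2.png')['color'][:,:,::-1];b=shot('side','s2.png')['color'][:,:,::-1]
cv2.imwrite('pics/m2.png',np.hstack([cv2.resize(a[80:230,170:370],(400,300)),cv2.resize(b[130:250,170:330],(400,300),interpolation=cv2.INTER_CUBIC)]))
E
```

```text
(no output)
```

View pics/m2.png

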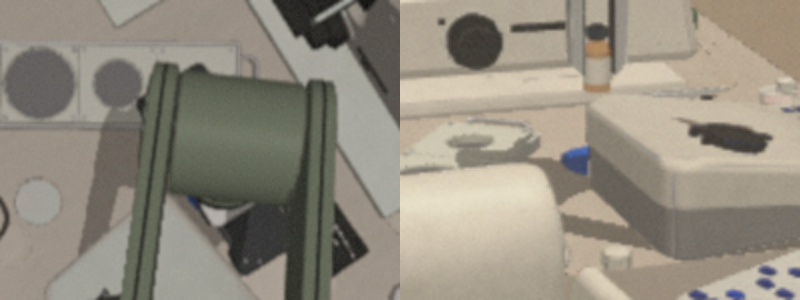

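jog_arm(
  rows=[
    {"twist": [0, 0, 0], "dp": [-0.5, -1, 20], "gripper": 15},
    {"twist": [0, 0, 0], "dp": [0, 0, 20], "gripper": 15},
    {"twist": [0, 0, 0], "dp": [0, 0, 14], "gripper": 15},
    {"twist": [0, 0, 0], "dp": [0, 0, 6], "gripper": 15},
    {"twist": [0, 0, 0], "dp": [0, 0, 2], "gripper": 15},
    {"twist": [0, 0, 0], "dp": [0, 0, 0], "gripper": 15},
    {"twist": [0, 0, 0], "dp": [0, 0, 0], "gripper": 15},
  ],
)

```text
time_s: 6.2
position: [0.5547, 0.008, 0.0203]
eef_rot: [179.9, 0.1, 120.0]
ft_force: [0.8, 0.1, -0.7]
gripper_width: 0.0234
grasp_force: 15.0
```

jog_arm(
  rows=[
    {"twist": [0, 0, 0], "dp": [0, 0, 1], "gripper": 15},
    {"twist": [0, 0, 0], "dp": [0, 0, 0], "gripper": 15},
    {"twist": [0, 0, 0], "dp": [0, 0, 0], "gripper": 28},
    {"twist": [0, 0, 0], "dp": [0, 0, 0], "gripper": 60},
    {"twist": [0, 0, 0], "dp": [0, 0, 0], "gripper": 60},
    {"twist": [0, 0, 0], "dp": [0, 0, 0], "gripper": 60},
  ],
)

```text
time_s: 6.8
position: [0.5538, 0.0081, 0.0185]
eef_rot: [180.0, 0.0, 120.0]
ft_force: [0.0, 0.1, 0.3]
gripper_width: 0.0484
grasp_force: 0.0
```

jog_arm(
  rows=[
    {"twist": [0, 0, 0], "dp": [0, 0, -20], "gripper": 60},
    {"twist": [0, 0, 0], "dp": [0, 0, -40], "gripper": 60},
    {"twist": [0, 0, 0], "dp": [0, 0, -40], "gripper": 60},
    {"twist": [0, 0, 0], "dp": [0, 0, -40], "gripper": 60},
    {"twist": [0, 0, 0], "dp": [34.5, 6.6, 0], "gripper": 60},
    {"twist": [0, 0, 0], "dp": [34.5, 6.6, 0], "gripper": 60},
    {"twist": [0, 0, 0], "dp": [34.5, 6.6, 0], "gripper": 60},
    {"twist": [0, 0, 0], "dp": [34.5, 6.6, 0], "gripper": 60},
  ],
)

```text
time_s: 7.6
position: [0.507, 0.1419, 0.1587]
eef_rot: [180.0, 0.0, 120.0]
ft_force: [-0.2, -0.5, 0.7]
gripper_width: 0.0601
grasp_force: 0.0
```

jog_arm(
  rows=[
    {"twist": [0, 0, 0], "dp": [34.5, 6.6, 0], "gripper": 60},
    {"twist": [0, 0, 0], "dp": [34.5, 6.6, 0], "gripper": 60},
    {"twist": [0, 0, 0], "dp": [34.5, 6.6, 0], "gripper": 60},
    {"twist": [0, 0, 0], "dp": [34.5, 6.6, 0], "gripper": 60},
    {"twist": [0, 0, 0], "dp": [0, 0, 35], "gripper": 60},
    {"twist": [0, 0, 0], "dp": [0, 0, 35], "gripper": 60},
    {"twist": [0, 0, 0], "dp": [0, 0, 0], "gripper": 60},
    {"twist": [0, 0, 0], "dp": [0, 0, 0], "gripper": 60},
  ],
)

```text
time_s: 8.4
position: [0.461, 0.2734, 0.0883]
eef_rot: [-179.9, -0.0, 120.0]
ft_force: [0.7, 0.2, 0.3]
gripper_width: 0.06
grasp_force: 0.0
```

```bash
python3 - <<'E'
from h import *
a=shot('top','t3.png')['color'][:,:,::-1];b=shot('side','s3.png')['color'][:,:,::-1]
cv2.imwrite('pics/m3.png',np.hstack([cv2.resize(a[80:230,170:370],(400,300)),cv2.resize(b[130:250,170:330],(400,300),interpolation=cv2.INTER_CUBIC)]))
E
```

```text
(no output)
```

View pics/m3.png

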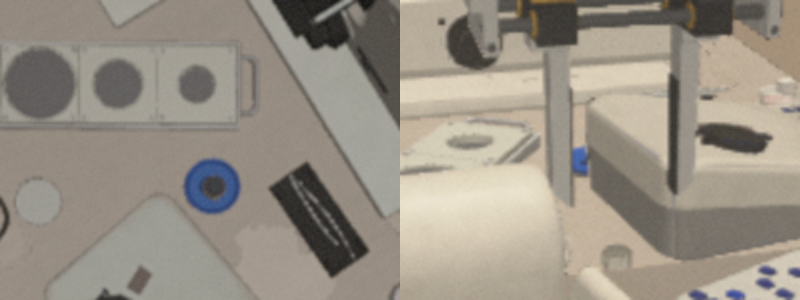

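jog_arm(
  rows=[
    {"twist": [0, 0, 0], "dp": [-0.5, 1, 35], "gripper": 60},
    {"twist": [0, 0, 0], "dp": [0, 0, 37], "gripper": 60},
    {"twist": [0, 0, 0], "dp": [0, 0, 0], "gripper": 60},
    {"twist": [0, 0, 0], "dp": [0, 0, 0], "gripper": 40},
    {"twist": [0, 0, 0], "dp": [0, 0, 0], "gripper": 30},
    {"twist": [0, 0, 0], "dp": [0, 0, 0], "gripper": 15},
    {"twist": [0, 0, 0], "dp": [0, 0, 0], "gripper": 15},
    {"twist": [0, 0, 0], "dp": [0, 0, 0], "gripper": 15},
  ],
)

```text
time_s: 9.3
position: [0.4634, 0.274, 0.0176]
eef_rot: [179.9, 0.0, 120.0]
ft_force: [0.5, 0.0, 0.1]
gripper_width: 0.0234
grasp_force: 8.5
```

jog_arm(
  rows=[
    {"twist": [0, 0, 0], "dp": [0, 0, -15], "gripper": 15},
    {"twist": [0, 0, 0], "dp": [0, 0, -30], "gripper": 15},
    {"twist": [0, 0, 0], "dp": [0, 0, -30], "gripper": 15},
    {"twist": [0, 0, 0], "dp": [-12, 2, -20], "gripper": 15},
    {"twist": [0, 0, 0], "dp": [-30, 4.5, 0], "gripper": 15},
    {"twist": [0, 0, 0], "dp": [-30, 4.5, 0], "gripper": 15},
    {"twist": [0, 0, 0], "dp": [-30, 4.5, 0], "gripper": 15},
    {"twist": [0, 0, 0], "dp": [-30, 4.5, 0], "gripper": 15},
  ],
)

```text
time_s: 10.1
position: [0.5466, 0.1685, 0.1128]
eef_rot: [179.9, 0.0, 120.0]
ft_force: [0.4, 1.0, -0.2]
gripper_width: 0.0234
grasp_force: 15.0
```

jog_arm(
  rows=[
    {"twist": [0, 0, 0], "dp": [-30, 4.5, 0], "gripper": 15},
    {"twist": [0, 0, 0], "dp": [-30, 4.5, 0], "gripper": 15},
    {"twist": [0, 0, 0], "dp": [-30, 4.5, 0], "gripper": 15},
    {"twist": [0, 0, 0], "dp": [-30, 4.5, 0], "gripper": 15},
    {"twist": [0, 0, 0], "dp": [-30, 4.5, 0], "gripper": 15},
    {"twist": [0, 0, 0], "dp": [-30, 4.5, 0], "gripper": 15},
    {"twist": [0, 0, 0], "dp": [0, 0, 0], "gripper": 15},
    {"twist": [0, 0, 0], "dp": [0, 0, 0], "gripper": 15},
  ],
)

```text
time_s: 10.9
position: [0.6592, 0.0266, 0.112]
eef_rot: [180.0, -0.0, 119.9]
ft_force: [-0.1, 0.1, -0.2]
gripper_width: 0.0232
grasp_force: 15.0
```

jog_arm(
  rows=[
    {"twist": [0, 0, 0], "dp": [-6.4, 1.9, 25], "gripper": 15},
    {"twist": [0, 0, 0], "dp": [0, 0, 25], "gripper": 15},
    {"twist": [0, 0, 0], "dp": [0, 0, 18], "gripper": 15},
    {"twist": [0, 0, 0], "dp": [0, 0, 10], "gripper": 15},
    {"twist": [0, 0, 0], "dp": [0, 0, 5], "gripper": 15},
    {"twist": [0, 0, 0], "dp": [0, 0, 3], "gripper": 15},
    {"twist": [0, 0, 0], "dp": [0, 0, 0], "gripper": 15},
    {"twist": [0, 0, 0], "dp": [0, 0, 0], "gripper": 15},
  ],
)

```text
time_s: 11.7
position: [0.6649, 0.0224, 0.0266]
eef_rot: [179.9, 0.1, 120.0]
ft_force: [0.1, 0.3, -0.8]
gripper_width: 0.0236
grasp_force: 15.0
```

jog_arm(
  rows=[
    {"twist": [0, 0, 0], "dp": [0, 0, 1.5], "gripper": 15},
    {"twist": [0, 0, 0], "dp": [0, 0, 0], "gripper": 15},
    {"twist": [0, 0, 0], "dp": [0, 0, 0], "gripper": 15},
    {"twist": [0, 0, 0], "dp": [0, 0, 0], "gripper": 28},
    {"twist": [0, 0, 0], "dp": [0, 0, 0], "gripper": 60},
    {"twist": [0, 0, 0], "dp": [0, 0, 0], "gripper": 60},
    {"twist": [0, 0, 0], "dp": [0, 0, 0], "gripper": 60},
  ],
)

```text
time_s: 12.4
position: [0.664, 0.0223, 0.0238]
eef_rot: [-180.0, -0.0, 120.0]
ft_force: [0.4, -0.4, -0.3]
gripper_width: 0.0486
grasp_force: 0.0
```

jog_arm(
  rows=[
    {"twist": [0, 0, 0], "dp": [0, 0, -20], "gripper": 60},
    {"twist": [0, 0, 0], "dp": [0, 0, -40], "gripper": 60},
    {"twist": [0, 0, 0], "dp": [0, 0, -40], "gripper": 60},
    {"twist": [0, 0, 0], "dp": [0, 0, -40], "gripper": 60},
    {"twist": [0, 0, 0], "dp": [31.7, -14.6, 0], "gripper": 88},
    {"twist": [0, 0, 0], "dp": [31.7, -14.6, 0], "gripper": 88},
    {"twist": [0, 0, 0], "dp": [31.7, -14.6, 0], "gripper": 88},
    {"twist": [0, 0, 0], "dp": [31.7, -14.6, 0], "gripper": 88},
  ],
)

```text
time_s: 13.2
position: [0.5489, 0.1035, 0.164]
eef_rot: [180.0, -0.0, 120.0]
ft_force: [0.0, 1.9, -0.3]
gripper_width: 0.0867
grasp_force: 0.0
```

jog_arm(
  rows=[
    {"twist": [0, 0, 0], "dp": [31.7, -14.6, 0], "gripper": 88},
    {"twist": [0, 0, 0], "dp": [31.7, -14.6, 0], "gripper": 88},
    {"twist": [0, 0, 0], "dp": [31.7, -14.6, 0], "gripper": 88},
    {"twist": [0, 0, 0], "dp": [31.7, -14.6, 0], "gripper": 88},
    {"twist": [0, 0, 0], "dp": [31.7, -14.6, 0], "gripper": 88},
    {"twist": [0, 0, 0], "dp": [31.7, -14.6, 0], "gripper": 88},
    {"twist": [0, 0, 0], "dp": [0, 0, 0], "gripper": 88},
    {"twist": [0, 0, 0], "dp": [0, 0, 0], "gripper": 88},
  ],
)

```text
time_s: 14.0
position: [0.3791, 0.2242, 0.1642]
eef_rot: [179.9, 0.0, 120.1]
ft_force: [0.4, -0.2, 0.6]
gripper_width: 0.0881
grasp_force: 0.0
```

```bash
python3 - <<'E'
from h import *
a=shot('top','t4.png')['color'][:,:,::-1];b=shot('side','s4.png')['color'][:,:,::-1]
cv2.imwrite('pics/m4.png',np.hstack([cv2.resize(a[80:280,130:396],(400,300)),cv2.resize(b[120:270,140:340],(400,300),interpolation=cv2.INTER_CUBIC)]))
E
```

```text
(no output)
```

View pics/m4.png

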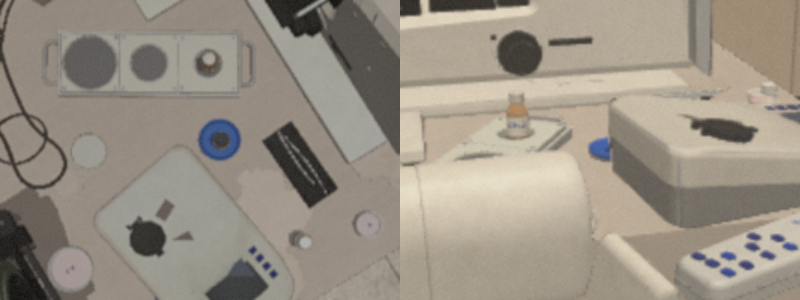

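jog_arm(
  rows=[
    {"twist": [0, 0, 0], "dp": [0, 0, 38], "gripper": 88},
    {"twist": [0, 0, 0], "dp": [0, 0, 38], "gripper": 88},
    {"twist": [0, 0, 0], "dp": [0, 0, 38], "gripper": 88},
    {"twist": [0, 0, 0], "dp": [0, 0, 30], "gripper": 88},
    {"twist": [0, 0, 0], "dp": [0, 0, 8], "gripper": 88},
    {"twist": [0, 0, 0], "dp": [0, 0, 4.5], "gripper": 88},
    {"twist": [0, 0, 0], "dp": [0, 0, 0], "gripper": 88},
    {"twist": [0, 0, 0], "dp": [0, 0, 0], "gripper": 88},
  ],
)

```text
time_s: 14.9
position: [0.381, 0.2243, 0.0089]
eef_rot: [179.8, 0.0, 120.0]
ft_force: [-0.4, 0.7, 0.5]
gripper_width: 0.0881
grasp_force: 0.0
```

jog_arm(
  rows=[
    {"twist": [0, 0, 0], "dp": [0, 0, 1.5], "gripper": 75},
    {"twist": [0, 0, 0], "dp": [0, 0, 0], "gripper": 68},
    {"twist": [0, 0, 0], "dp": [0, 0, 0], "gripper": 64},
    {"twist": [0, 0, 0], "dp": [0, 0, 0], "gripper": 55},
    {"twist": [0, 0, 0], "dp": [0, 0, 0], "gripper": 50},
    {"twist": [0, 0, 0], "dp": [0, 0, 0], "gripper": 50},
    {"twist": [0, 0, 0], "dp": [0, 0, 0], "gripper": 50},
  ],
)

```text
time_s: 15.6
position: [0.3794, 0.224, 0.0062]
eef_rot: [180.0, 0.0, 120.0]
ft_force: [-0.8, -0.8, 4.3]
gripper_width: 0.0584
grasp_force: 15.0
```

jog_arm(
  rows=[
    {"twist": [0, 0, 0], "dp": [0, 0, -5], "gripper": 50},
    {"twist": [0, 0, 0], "dp": [0, 0, -10], "gripper": 50},
    {"twist": [0, 0, 0], "dp": [0, 0, -15], "gripper": 50},
    {"twist": [0, 0, 0], "dp": [0, 0, -20], "gripper": 50},
    {"twist": [0, 0, 0], "dp": [0, 0, -25], "gripper": 50},
    {"twist": [0, 0, 0], "dp": [0, 0, -25], "gripper": 50},
    {"twist": [0, 0, 0], "dp": [0, 0, -15], "gripper": 50},
    {"twist": [0, 0, 0], "dp": [0, 0, 0], "gripper": 50},
  ],
)

```text
time_s: 16.4
position: [0.3814, 0.2247, 0.1239]
eef_rot: [179.6, 0.1, 120.0]
ft_force: [0.1, -0.2, 0.2]
gripper_width: 0.0584
grasp_force: 15.0
```

jog_arm(
  rows=[
    {"twist": [0, 0, 0], "dp": [-8, 10.7, 0], "gripper": 50},
    {"twist": [0, 0, 0], "dp": [-16, 21.4, 0], "gripper": 50},
    {"twist": [0, 0, 0], "dp": [-22, 29.4, 0], "gripper": 50},
    {"twist": [0, 0, 0], "dp": [-22, 29.4, 0], "gripper": 50},
    {"twist": [0, 0, 0], "dp": [-22, 29.4, 0], "gripper": 50},
    {"twist": [0, 0, 0], "dp": [-22, 29.4, 0], "gripper": 50},
    {"twist": [0, 0, 0], "dp": [-22, 29.4, 0], "gripper": 50},
    {"twist": [0, 0, 0], "dp": [-16, 21.4, 0], "gripper": 50},
  ],
)

```text
time_s: 17.2
position: [0.6297, 0.1928, 0.1183]
eef_rot: [-179.9, -0.0, 119.9]
ft_force: [-0.8, 0.1, -0.0]
gripper_width: 0.0579
grasp_force: 15.0
```

jog_arm(
  rows=[
    {"twist": [0, 0, 0], "dp": [-16, 21.4, 0], "gripper": 50},
    {"twist": [0, 0, 0], "dp": [-9, 13, 0], "gripper": 50},
    {"twist": [0, 0, 0], "dp": [0, 0, 0], "gripper": 50},
    {"twist": [0, 0, 0], "dp": [0, 0, 0], "gripper": 50},
    {"twist": [0, 0, 0], "dp": [0, 0, 0], "gripper": 50},
  ],
)

```text
time_s: 17.7
position: [0.6688, 0.1897, 0.1197]
eef_rot: [-179.9, -0.1, 120.0]
ft_force: [-0.7, 0.0, -0.5]
gripper_width: 0.0584
grasp_force: 15.0
```

```bash
python3 - <<'E'
from h import *
a=shot('top','t5.png')['color'][:,:,::-1];b=shot('side','s5.png')['color'][:,:,::-1]
cv2.imwrite('pics/m5.png',np.hstack([cv2.resize(a[80:280,130:396],(400,300)),cv2.resize(b[90:240,80:280],(400,300),interpolation=cv2.INTER_CUBIC)]))
print(monitor.get_state()['position'])
E
```

```text
[0.66907348 0.18997591 0.12061209]
```

View pics/m5.png

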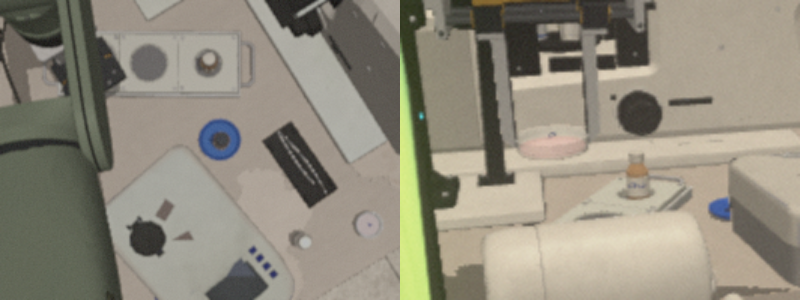

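jog_arm(
  rows=[
    {"twist": [0, 0, 0], "dp": [-0.7, 1.9, 10], "gripper": 50},
    {"twist": [0, 0, 0], "dp": [0, 0, 15], "gripper": 50},
    {"twist": [0, 0, 0], "dp": [0, 0, 15], "gripper": 50},
    {"twist": [0, 0, 0], "dp": [0, 0, 15], "gripper": 50},
    {"twist": [0, 0, 0], "dp": [0, 0, 0], "gripper": 50},
  ],
)

```text
time_s: 18.3
position: [0.6689, 0.1896, 0.0612]
eef_rot: [-179.6, -0.2, 120.0]
ft_force: [-0.4, 0.6, -1.2]
gripper_width: 0.0586
grasp_force: 15.0
```

jog_arm(
  rows=[
    {"twist": [0, 0, 0], "dp": [0, 0, 12], "gripper": 50},
    {"twist": [0, 0, 0], "dp": [0, 0, 12], "gripper": 50},
    {"twist": [0, 0, 0], "dp": [0, 0, 10], "gripper": 50},
    {"twist": [0, 0, 0], "dp": [0, 0, 5], "gripper": 50},
    {"twist": [0, 0, 0], "dp": [0, 0, 3], "gripper": 50},
    {"twist": [0, 0, 0], "dp": [0, 0, 0], "gripper": 50},
    {"twist": [0, 0, 0], "dp": [0, 0, 0], "gripper": 50},
  ],
)

```text
time_s: 19.0
position: [0.6725, 0.1902, 0.0244]
eef_rot: [180.0, 0.0, 120.0]
ft_force: [-0.7, 0.4, -0.9]
gripper_width: 0.0583
grasp_force: 15.0
```

jog_arm(
  rows=[
    {"twist": [0, 0, 0], "dp": [0, 0, 3], "gripper": 50},
    {"twist": [0, 0, 0], "dp": [0, 0, 1.5], "gripper": 50},
    {"twist": [0, 0, 0], "dp": [0, 0, 0], "gripper": 50},
    {"twist": [0, 0, 0], "dp": [0, 0, 0], "gripper": 50},
    {"twist": [0, 0, 0], "dp": [0, 0, 0], "gripper": 50},
  ],
)

```text
time_s: 19.5
position: [0.6722, 0.1901, 0.0195]
eef_rot: [180.0, 0.0, 120.0]
ft_force: [-0.4, 0.6, -1.0]
gripper_width: 0.0582
grasp_force: 15.0
```

jog_arm(
  rows=[
    {"twist": [0, 0, 0], "dp": [0, 0, 1], "gripper": 50},
    {"twist": [0, 0, 0], "dp": [0, 0, 0], "gripper": 50},
    {"twist": [0, 0, 0], "dp": [0, 0, 0], "gripper": 50},
  ],
)

```text
time_s: 19.8
position: [0.6721, 0.1901, 0.0184]
eef_rot: [-180.0, -0.0, 120.0]
ft_force: [0.5, -0.3, -0.3]
gripper_width: 0.0586
grasp_force: 15.0
```

jog_arm(
  rows=[
    {"twist": [0, 0, 0], "dp": [0, 0, 0], "gripper": 62},
    {"twist": [0, 0, 0], "dp": [0, 0, 0], "gripper": 66},
    {"twist": [0, 0, 0], "dp": [0, 0, 0], "gripper": 78},
    {"twist": [0, 0, 0], "dp": [0, 0, 0], "gripper": 78},
    {"twist": [0, 0, 0], "dp": [0, 0, -20], "gripper": 78},
    {"twist": [0, 0, 0], "dp": [0, 0, -40], "gripper": 78},
    {"twist": [0, 0, 0], "dp": [0, 0, -40], "gripper": 78},
    {"twist": [0, 0, 0], "dp": [0, 0, -40], "gripper": 78},
  ],
)

```text
time_s: 20.6
position: [0.6718, 0.19, 0.1597]
eef_rot: [-180.0, -0.0, 120.0]
ft_force: [0.3, -0.4, -0.4]
gripper_width: 0.078
grasp_force: 0.0
```

jog_arm(
  rows=[
    {"twist": [0, 0, 0], "dp": [-16.4, -31.1, 0], "gripper": 62},
    {"twist": [0, 0, 0], "dp": [-16.4, -31.1, 0], "gripper": 62},
    {"twist": [0, 0, 0], "dp": [-16.4, -31.1, 0], "gripper": 62},
    {"twist": [0, 0, 0], "dp": [-16.4, -31.1, 0], "gripper": 62},
    {"twist": [0, 0, 0], "dp": [-16.4, -31.1, 0], "gripper": 62},
    {"twist": [0, 0, 0], "dp": [-16.4, -31.1, 0], "gripper": 62},
    {"twist": [0, 0, 0], "dp": [-16.4, -31.1, 0], "gripper": 62},
    {"twist": [0, 0, 0], "dp": [-16.4, -31.1, 0], "gripper": 62},
  ],
)

```text
time_s: 21.4
position: [0.5213, -0.049, 0.1587]
eef_rot: [180.0, 0.0, 120.0]
ft_force: [-0.2, -1.4, -0.3]
gripper_width: 0.0619
grasp_force: 0.0
```

jog_arm(
  rows=[
    {"twist": [0, 0, 0], "dp": [-16.4, -31.1, 0], "gripper": 62},
    {"twist": [0, 0, 0], "dp": [-16.4, -31.1, 0], "gripper": 62},
    {"twist": [0, 0, 0], "dp": [-16.4, -31.1, 0], "gripper": 62},
    {"twist": [0, 0, 0], "dp": [-16.4, -31.1, 0], "gripper": 62},
    {"twist": [0, 0, 0], "dp": [-16.4, -31.1, 0], "gripper": 62},
    {"twist": [0, 0, 0], "dp": [0, 0, 0], "gripper": 62},
    {"twist": [0, 0, 0], "dp": [0, 0, 0], "gripper": 62},
  ],
)

```text
time_s: 22.1
position: [0.4284, -0.1971, 0.1587]
eef_rot: [180.0, 0.0, 119.9]
ft_force: [0.3, 0.2, -0.1]
gripper_width: 0.0621
grasp_force: 0.0
```

```bash
python3 - <<'E'
from h import *
a=shot('top','t6.png')['color'][:,:,::-1];b=shot('side','s6.png')['color'][:,:,::-1]
cv2.imwrite('pics/m6.png',np.hstack([cv2.resize(a[90:265,150:383],(400,300)),cv2.resize(a[180:270,310:430],(400,300),interpolation=cv2.INTER_CUBIC)]))
print(monitor.get_state()['position'])
E
```

```text
[ 0.42889057 -0.19603934  0.15855658]
```

View pics/m6.png

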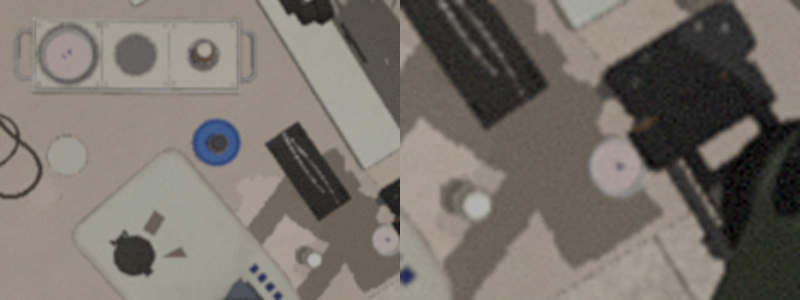

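jog_arm(
  rows=[
    {"twist": [0, 0, 0], "dp": [-1, -1, 36], "gripper": 62},
    {"twist": [0, 0, 0], "dp": [0, 0, 36], "gripper": 62},
    {"twist": [0, 0, 0], "dp": [0, 0, 36], "gripper": 62},
    {"twist": [0, 0, 0], "dp": [0, 0, 30], "gripper": 62},
    {"twist": [0, 0, 0], "dp": [0, 0, 9], "gripper": 62},
    {"twist": [0, 0, 0], "dp": [0, 0, 4.5], "gripper": 62},
    {"twist": [0, 0, 0], "dp": [0, 0, 0], "gripper": 62},
    {"twist": [0, 0, 0], "dp": [0, 0, 0], "gripper": 62},
  ],
)

```text
time_s: 23.0
position: [0.4296, -0.1987, 0.0084]
eef_rot: [179.9, 0.2, 120.0]
ft_force: [0.2, -0.1, -0.5]
gripper_width: 0.0621
grasp_force: 0.0
```

jog_arm(
  rows=[
    {"twist": [0, 0, 0], "dp": [0, 0, 1], "gripper": 52},
    {"twist": [0, 0, 0], "dp": [0, 0, 0], "gripper": 45},
    {"twist": [0, 0, 0], "dp": [0, 0, 0], "gripper": 40},
    {"twist": [0, 0, 0], "dp": [0, 0, 0], "gripper": 30},
    {"twist": [0, 0, 0], "dp": [0, 0, 0], "gripper": 28},
    {"twist": [0, 0, 0], "dp": [0, 0, 0], "gripper": 28},
    {"twist": [0, 0, 0], "dp": [0, 0, 0], "gripper": 28},
  ],
)

```text
time_s: 23.7
position: [0.4283, -0.1982, 0.0062]
eef_rot: [180.0, 0.0, 120.0]
ft_force: [-0.7, 0.6, 3.6]
gripper_width: 0.0336
grasp_force: 15.0
```

jog_arm(
  rows=[
    {"twist": [0, 0, 0], "dp": [0, 0, -5], "gripper": 28},
    {"twist": [0, 0, 0], "dp": [0, 0, -10], "gripper": 28},
    {"twist": [0, 0, 0], "dp": [0, 0, -15], "gripper": 28},
    {"twist": [0, 0, 0], "dp": [0, 0, -20], "gripper": 28},
    {"twist": [0, 0, 0], "dp": [0, 0, -25], "gripper": 28},
    {"twist": [0, 0, 0], "dp": [0, 0, -25], "gripper": 28},
    {"twist": [0, 0, 0], "dp": [0, 0, -15], "gripper": 28},
    {"twist": [0, 0, 0], "dp": [0, 0, 0], "gripper": 28},
  ],
)

```text
time_s: 24.5
position: [0.4301, -0.1994, 0.1241]
eef_rot: [179.8, 0.3, 120.0]
ft_force: [-0.7, 0.5, 1.0]
gripper_width: 0.0339
grasp_force: 15.0
```

jog_arm(
  rows=[
    {"twist": [0, 0, 0], "dp": [5, 12.5, 0], "gripper": 28},
    {"twist": [0, 0, 0], "dp": [9, 22.5, 0], "gripper": 28},
    {"twist": [0, 0, 0], "dp": [13, 32.4, 0], "gripper": 28},
    {"twist": [0, 0, 0], "dp": [13, 32.4, 0], "gripper": 28},
    {"twist": [0, 0, 0], "dp": [13, 32.4, 0], "gripper": 28},
    {"twist": [0, 0, 0], "dp": [13, 32.4, 0], "gripper": 28},
    {"twist": [0, 0, 0], "dp": [13, 32.4, 0], "gripper": 28},
    {"twist": [0, 0, 0], "dp": [13, 32.4, 0], "gripper": 28},
  ],
)

```text
time_s: 25.3
position: [0.5804, -0.0011, 0.1189]
eef_rot: [-179.9, -0.1, 120.0]
ft_force: [0.9, -0.6, -0.6]
gripper_width: 0.0339
grasp_force: 15.0
```

jog_arm(
  rows=[
    {"twist": [0, 0, 0], "dp": [13, 32.4, 0], "gripper": 28},
    {"twist": [0, 0, 0], "dp": [13, 32.4, 0], "gripper": 28},
    {"twist": [0, 0, 0], "dp": [13, 32.4, 0], "gripper": 28},
    {"twist": [0, 0, 0], "dp": [9, 22.4, 0], "gripper": 28},
    {"twist": [0, 0, 0], "dp": [4, 10, 0], "gripper": 28},
    {"twist": [0, 0, 0], "dp": [0, 0, 0], "gripper": 28},
    {"twist": [0, 0, 0], "dp": [0, 0, 0], "gripper": 28},
    {"twist": [0, 0, 0], "dp": [0, 0, 0], "gripper": 28},
  ],
)

```text
time_s: 26.1
position: [0.6662, 0.1051, 0.1205]
eef_rot: [-179.9, -0.0, 119.9]
ft_force: [0.5, -0.5, -0.9]
gripper_width: 0.0338
grasp_force: 15.0
```

```bash
python3 - <<'E'
from h import *
a=shot('top','t7.png')['color'][:,:,::-1];b=shot('side','s7.png')['color'][:,:,::-1]
cv2.imwrite('pics/m7.png',np.hstack([cv2.resize(a[90:265,150:383],(400,300)),cv2.resize(b[90:240,80:280],(400,300),interpolation=cv2.INTER_CUBIC)]))
p=monitor.get_state()['position'];print(p, pix('side',p), pix('side',p+[0,0,-.006]))
E
```

```text
[0.66656574 0.10505086 0.12101523] [178.1 148.4] [178.3 151.5]
```

View pics/m7.png

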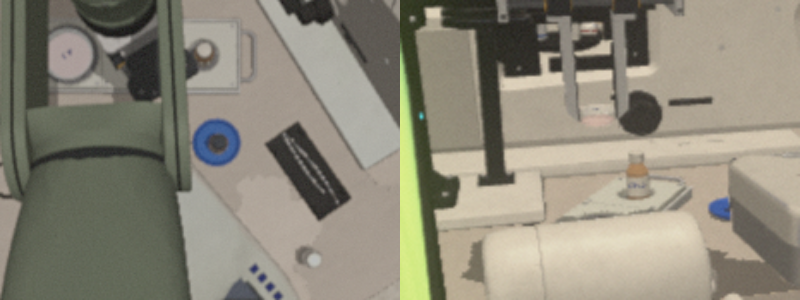

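jog_arm(
  rows=[
    {"twist": [0, 0, 0], "dp": [0.8, 1.6, 12], "gripper": 28},
    {"twist": [0, 0, 0], "dp": [0, 0, 20], "gripper": 28},
    {"twist": [0, 0, 0], "dp": [0, 0, 25], "gripper": 28},
    {"twist": [0, 0, 0], "dp": [0, 0, 20], "gripper": 28},
    {"twist": [0, 0, 0], "dp": [0, 0, 12], "gripper": 28},
    {"twist": [0, 0, 0], "dp": [0, 0, 6], "gripper": 28},
    {"twist": [0, 0, 0], "dp": [0, 0, 3], "gripper": 28},
    {"twist": [0, 0, 0], "dp": [0, 0, 0], "gripper": 28},
  ],
)

```text
time_s: 27.0
position: [0.6685, 0.1076, 0.0233]
eef_rot: [180.0, 0.0, 120.0]
ft_force: [0.5, 0.6, -0.4]
gripper_width: 0.034
grasp_force: 15.0
```

jog_arm(
  rows=[
    {"twist": [0, 0, 0], "dp": [0, 0, 1.5], "gripper": 28},
    {"twist": [0, 0, 0], "dp": [0, 0, 0], "gripper": 28},
    {"twist": [0, 0, 0], "dp": [0, 0, 0], "gripper": 28},
    {"twist": [0, 0, 0], "dp": [0, 0, 0], "gripper": 28},
  ],
)

```text
time_s: 27.4
position: [0.6684, 0.1077, 0.0219]
eef_rot: [180.0, 0.0, 120.0]
ft_force: [0.5, -0.8, -0.2]
gripper_width: 0.0339
grasp_force: 15.0
```

jog_arm(
  rows=[
    {"twist": [0, 0, 0], "dp": [0.5, -1, 2.5], "gripper": 28},
    {"twist": [0, 0, 0], "dp": [0, 0, 1], "gripper": 28},
    {"twist": [0, 0, 0], "dp": [0, 0, 0], "gripper": 28},
    {"twist": [0, 0, 0], "dp": [0, 0, 0], "gripper": 28},
    {"twist": [0, 0, 0], "dp": [0, 0, 0], "gripper": 28},
  ],
)

```text
time_s: 27.9
position: [0.6668, 0.1076, 0.0183]
eef_rot: [-180.0, -0.0, 120.0]
ft_force: [-2.7, 0.1, 4.9]
gripper_width: 0.034
grasp_force: 15.0
```

Seated (contact felt); release and retreat.

jog_arm(
  rows=[
    {"twist": [0, 0, 0], "dp": [0, 0, 0], "gripper": 38},
    {"twist": [0, 0, 0], "dp": [0, 0, 0], "gripper": 42},
    {"twist": [0, 0, 0], "dp": [0, 0, 0], "gripper": 56},
    {"twist": [0, 0, 0], "dp": [0, 0, 0], "gripper": 56},
    {"twist": [0, 0, 0], "dp": [0, 0, -20], "gripper": 56},
    {"twist": [0, 0, 0], "dp": [0, 0, -40], "gripper": 56},
    {"twist": [0, 0, 0], "dp": [0, 0, -40], "gripper": 56},
    {"twist": [0, 0, 0], "dp": [0, 0, -40], "gripper": 56},
  ],
)

```text
time_s: 28.7
position: [0.6666, 0.1075, 0.1589]
eef_rot: [-180.0, -0.0, 120.0]
ft_force: [0.7, -0.5, 0.6]
gripper_width: 0.0559
grasp_force: 0.0
```

jog_arm(
  rows=[
    {"twist": [0, 0, 0], "dp": [35, -15, 0], "gripper": 56},
    {"twist": [0, 0, 0], "dp": [35, -15, 0], "gripper": 56},
    {"twist": [0, 0, 0], "dp": [35, -15, 0], "gripper": 56},
    {"twist": [0, 0, 0], "dp": [35, -15, 0], "gripper": 56},
    {"twist": [0, 0, 0], "dp": [35, -15, 0], "gripper": 56},
    {"twist": [0, 0, 0], "dp": [35, -15, 0], "gripper": 56},
    {"twist": [0, 0, 0], "dp": [35, -15, 0], "gripper": 56},
    {"twist": [0, 0, 0], "dp": [35, -15, 0], "gripper": 56},
  ],
)

```text
time_s: 29.5
position: [0.4218, 0.2908, 0.158]
eef_rot: [180.0, -0.0, 120.0]
ft_force: [-0.1, 0.3, 0.6]
gripper_width: 0.0556
grasp_force: 0.0
```

jog_arm(
  rows=[
    {"twist": [0, 0, 0], "dp": [0, 0, 0], "gripper": 56},
    {"twist": [0, 0, 0], "dp": [0, 0, 0], "gripper": 56},
    {"twist": [0, 0, 0], "dp": [0, 0, 0], "gripper": 56},
  ],
)

```text
time_s: 29.8
position: [0.4241, 0.2897, 0.1582]
eef_rot: [179.9, 0.0, 120.0]
ft_force: [0.3, 0.4, 0.0]
gripper_width: 0.056
grasp_force: 0.0
```

```bash
python3 - <<'E'
from h import *
a=shot('top','t8.png')['color'][:,:,::-1];b=shot('side','s8.png')['color'][:,:,::-1]
cv2.imwrite('pics/m8.png',np.vstack([cv2.resize(a[90:150,150:310],(800,300),interpolation=cv2.INTER_CUBIC),np.hstack([cv2.resize(a[90:265,150:383],(400,300)),cv2.resize(b[120:240,140:300],(400,300),interpolation=cv2.INTER_CUBIC)])]))
E
```

```text
(no output)
```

View pics/m8.png

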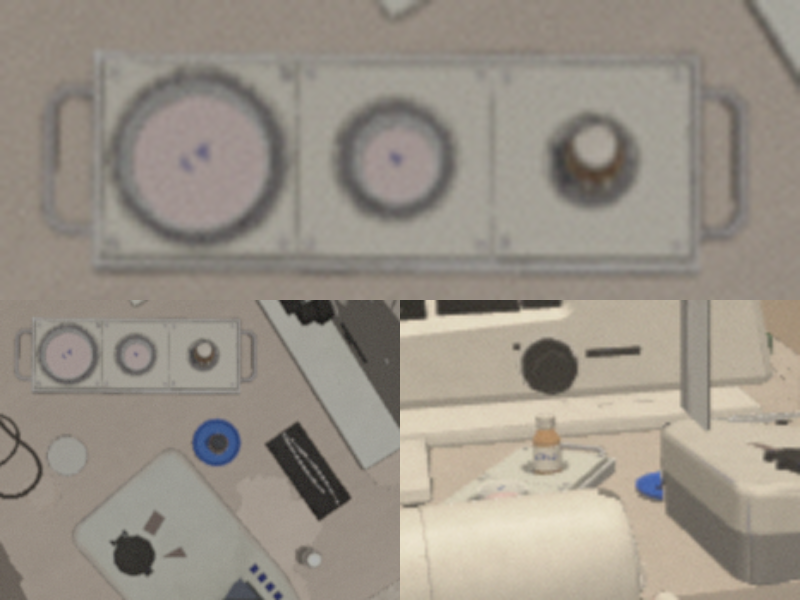

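Both dishes and the white-capped bottle sit centred in their recesses (crop pixels about (199,157), (395,160) and (595,150)). The oil bottle stands on the saucer and the other two items are unmoved.

```bash
python3 -c "
from cell import order
print(order.sign_off())"
```

```text
the job is handed in; nothing more can be done
None
```

I handed the job in at about 30 s of robot time. In the last pictures both pink dishes and the white-capped bottle sit in their own inserts, the dark-capped bottle stands on its saucer, and the colourless dish and white bottle are where they started; the sign-off returned no verdict.

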